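# Square a die-cast box into the photo fence and trip the camera

## Task

Set up the larger of the two die-cast boxes for its inspection photo: without picking it up, push it along the desk with the fingertips until its long side (the one away from the robot) lies flat against the front of the aluminium fence, and slide it along the fence until its end rests against the stop arm that sticks out towards the robot. Only when it sits home against both, press the camera's release key fully down and let it up again. Leave the smaller box and everything else on the desk where it is.

Things in the scene. Friction and masses are not known exactly. Their poses are not given: they have to be found in the camera images.
- large_box_center (a point): Centre of the larger die-cast aluminium box (the one to push), 15.5 mm above the desk when it lies flat. A closed box 60 mm (x, short) by 112 mm (y, long) by 31 mm high, edges rounded 3 mm, 0.2 to 0.45 kg, loose; a push of 1 to 6 N slides it on the desk. Four small dark round sockets in a row on its +x long side, which faces away from the robot.
- large_box: The same box; origin at the centre of its underside; x across its 60 mm, y along its 112 mm, z up. Its +x side faces the fence at the start, up to about 0.3 rad askew. It begins in front of the left or the right half of the fence, clear of it, with the smaller box in front of the other half.
- fence: Fixed fence: square 20 mm aluminium extrusion, 480 mm long, on the desk; behind its middle (115 mm) a small camera on a post, 213 mm tall. Origin on the desk at the middle of its front face, which faces the robot and the boxes. x points away from the robot, square to that face (face at x = 0, rail from x = 0 to 20 mm), y to the left along the rail (-240 to +240 mm), z up.
- stop: The working flip stop, near the left or right end of the fence (175 to 205 mm from its middle): saddle on the rail, top 32 mm; steel arm 12 mm thick in y, reaching 40 mm forward of the fence's face, 2 to 20 mm above the desk. Fixed. Origin on the desk, at the fence's face, mid-thickness; axes as the fence's. Box home: its centre 62 mm from this origin along y, towards the fence's middle.
- parked_stop: A second identical flip stop near the other end of the fence, its arm folded away behind the rail and not in use; nothing of it stands in front of the fence; top 32 mm. Axes and origin as the working stop's.
- capture_top (a point): Centre of the top of the camera's release key when up: a plain grey round push button 28 mm across, facing up, its top 22 mm above the desk, in a round black housing (44 mm across, 12 mm high) fixed to the desk at the left or the right of the work.
- capture (a joint): Travel of the release key: 0 up, 0.006 m fully down; spring return, about 5 N when fully down; it counts as pressed beyond 0.004.
- small_box_center (a point): Centre of the smaller die-cast aluminium box, to be left alone: 38 mm by 80 mm by 27 mm high, long side roughly along the fence, centre 13.5 mm above the desk, loose.
- battery_center (a point): Centre of a black holder with two white cells lying side by side, 42 by 78 by 21 mm high, loose, at the left or the right of the work (across from the release key); leave alone.
- robot_hand_center (a point): Point 100 mm up the middle of an upright black robot hand on an aluminium foot 100 by 90 mm, 265 mm tall in all, loose, beyond the left end of the fence; leave alone.
- screwdriver_center (a point): Near the middle of a screwdriver lying on the desk, nearer the robot and to the right; about 0.2 m long, 25 mm high; leave alone.
- mug_center (a point): Middle of a white mug, 82 mm across, 95 mm high, beyond the right end of the fence; leave alone.
- multimeter_center (a point): Centre of a grey handheld multimeter lying on its back at the left, 150 by 75 by 40 mm high; leave alone.
- circuit_board_center (a point): Centre of a small green circuit board on four 8 mm standoffs, 69 by 54 by 21 mm high, nearer the robot and to the left; leave alone.
There are look-alikes about, which are no part of the job. What is shaped like the large_box but purple or red is not meant.

How it is judged:
By the outcome, as a careful person would: the job done as asked, in the order asked, and still so for the second after the job is handed in, with the robot touching nothing.
It also fails if it takes over 58 s, if anything falls off the work surface, if the arm or the gripper's body presses on something with over 40 N, if the wrist force passes 120 N, or if a joint passes its speed limit or range.

## Robot

A 6-joint arm with a two-finger parallel gripper is mounted at the origin on the work surface. World frame = base frame: x ahead of the robot, y to its left, z up, the work surface at z = 0. Lengths are in m, angles in degrees, forces in N, time in s.
With the tool pointing down it reaches from about 0.3 to 0.775 m from the base axis. Payload 14.6 kg.
Tool frame: the origin (TCP) lies between the finger pads; the fingertips stand 22 mm ahead of it and the grasp point (between the pads) lies 3 mm ahead of it (ctrl.tip_extent is the distance from the TCP to the fingertips, in m); z points along the fingers, y is the line along which they close (so a half turn about z gives the same grasp; the last joint's range is limited). The gripper opens to 94 mm and grips with 3 to 60 N. Pads are 16 mm wide; open, the fingers measure 119 mm over their backs; the gripper's body (75 mm by 177 mm) begins 78 mm behind the grasp point.
Start: joints at [69.007, 17.183, 87.147, -0, 75.671, -3.816], TCP at [0.162, 0.525, 0.227] pointing down, gripper open.
Joint ranges: [-173.82, 173.82], [-45.26, 126.66], [13.44, 144.39], [-59.66, 239.66], [0, 175.72], [-146.38, 146.38]. Speed limits (degrees/s): [127.2, 127.2, 147.25, 180, 180, 180].

## Interface

Orientations are given as a 3x3 rotation matrix whose columns are the frame's x, y, z axes.
In Python, from rig import ctrl, capture, camera_params, job gives the robot as it stands.
- The arm moves only by the tool apply_moves, never from a script. Its argument "increments" is a list of rows, each a list of 7 numbers: the shift along the world's x, y, z in units of 40 mm (1.0 is 40 mm), then the turn, a rotation vector about the world's x, y, z in units of 5 degrees (1.0 is 5 degrees), then the closure in counts, from 0 (fully open) to 255 (shut). A call has 1 to 5 rows; each row shifts and turns the commanded pose from where the row before left it; what a row does not reach is not made up. A row lasts 1/8 s, in which the tool goes at most 62.5 mm and 10.7 degrees, less where a joint would pass 70% of its speed; a pose out of reach is approached as far as the arm can. A call with a number of a shift or a turn outside -1 to 1 is refused whole. A call with a gripper value outside its range is refused whole. The fingers move at their own pace and stop on an object; "newtons" is the grip in N (left out, the last holds). Time passes only in rows, so rows that do not move let the fingers close. It gives the time, the measured TCP pose, the force, the opening and the grip force at its end, in the units of the state.
- ctrl.read_state(): the state, without advancing time (a new reading comes with each control period).
- capture(name): name is "scene" or "top" or "wrist"; returns the picture (400x640x3 uint8, red, green, blue); there is no depth.
- camera_params(name): a dict with "intrinsics" (3x3 intrinsics, pixels), "rvec" (rotation vector, rad) and "tvec" (3), from world to camera coordinates, as OpenCV has them; the wrist camera has in their place "T_tool_cam" (4x4, takes a point from camera to tool coordinates, whose origin is the TCP and whose axes are the flange's). Camera axes: x right, y down, z forward; pixel columns grow to the right and rows downward; lengths in m; the calibration is good to about 2 mm. A picture is of the moment at which its call begins: read the wrist's pose just before it. camera_params takes no time and is no camera call.
- job.finish_job(): hands the job in; it is judged then, once.
The state is a dict: "time_s": time; "q": joint angles; "joint_velocities": joint speeds; "joint_efforts": joint torques, N m; "tcp_pos": TCP position; "tool_rot": TCP orientation; "wrist_force": force on the tool from outside, world axes, zero at the start; "torque": the same for the moment, N m; "width": finger opening in m; "grasp_force": force on a finger pad.
Only numpy, scipy, OpenCV 4.12 (cv2) and the standard library are available. Lean on these libraries where they do the work, as an engineer would, in place of code of your own. Each camera call takes 0.05 s, during which the arm holds its last target. There are 200 camera calls.

## Working session

There is one attempt and no reset: what is moved stays moved. The work goes in short steps, Python scripts to look and compute and a tool call to move; the robot and the scene stay as the last step left them, time stands still between calls to the robot, and variables do not carry over. Pictures are saved under pics/ and viewed, at most 10 in all, crops included, and the job is handed in when it is done.

Besides the shell and the picture viewer there is one more tool, called after "Emit:" by a JSON object that holds its "fn" and its "kwargs". apply_moves: Moves the arm, as the interface text tells. Its arguments: {"type":"object","properties":{"increments":{"type":"array"},"newtons":{"type":"number"}},"required":["increments"]}

```bash
mkdir -p pics; python3 - <<'E'
from rig import ctrl,capture,camera_params
import cv2
for n in("scene","top"):
    cv2.imwrite(f"pics/{n}0.png",capture(n)[:,:,::-1]); p=camera_params(n); print(n,p)
s=ctrl.read_state(); print(s['time_s'],s['tool_rot'],ctrl.tip_extent,s['width'])
E
```

```text
scene {'intrinsics': array([[441.22926826,   0.        , 318.06016158],
       [  0.        , 441.22926826, 196.6586885 ],
       [  0.        ,   0.        ,   1.        ]]), 'rvec': array([ 1.37674175,  2.07631865, -0.93160241]), 'tvec': array([ 0.15277286, -0.25994305,  1.55421557])}
top {'intrinsics': array([[462.10421135,   0.        , 318.64895327],
       [  0.        , 462.10421135, 204.40547384],
       [  0.        ,   0.        ,   1.        ]]), 'rvec': array([ 2.159007  , -2.12597267,  0.17671795]), 'tvec': array([0.03763494, 0.53159649, 1.52114287])}
0.1 [[-9.55407531e-01  2.95290266e-01 -3.30000380e-04]
 [ 2.95290446e-01  9.55407110e-01 -8.98587787e-04]
 [ 4.99404833e-05 -9.55963498e-04 -9.99999542e-01]] 0.022 0.09409114327998012
```

View pics/scene0.png

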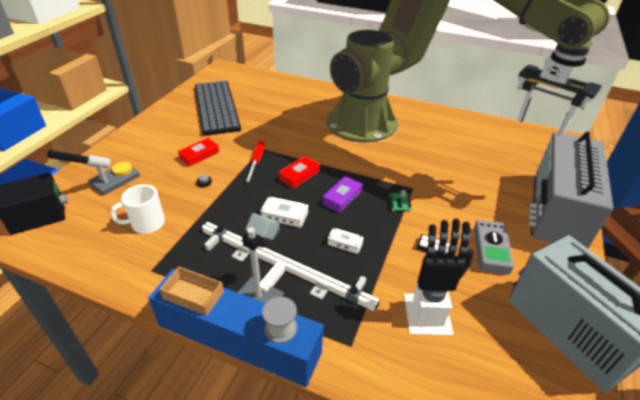

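View pics/top0.png

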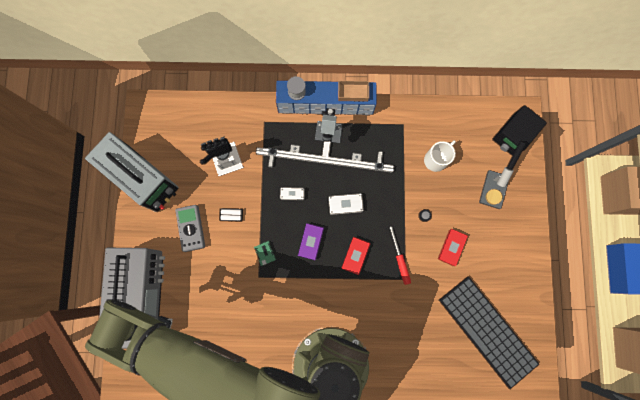

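The top view shows the large box at (346,204), small box at (292,193), fence from (258,152) to (394,168) and release key at (425,215). I'll zoom in on the fence area to identify the working stop.

```bash
python3 - <<'E'
import cv2,numpy as np
a=cv2.imread("pics/top0.png")[130:235,245:440]
b=cv2.imread("pics/scene0.png")[190:315,190:390]
a=cv2.resize(a,(540,290),interpolation=cv2.INTER_CUBIC);b=cv2.resize(b,(480,300),interpolation=cv2.INTER_CUBIC)
c=np.zeros((590,540,3),np.uint8);c[:290]=a;c[290:,:480]=b
cv2.imwrite("pics/crop1.png",c)
E
```

```text
(no output)
```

View pics/crop1.png

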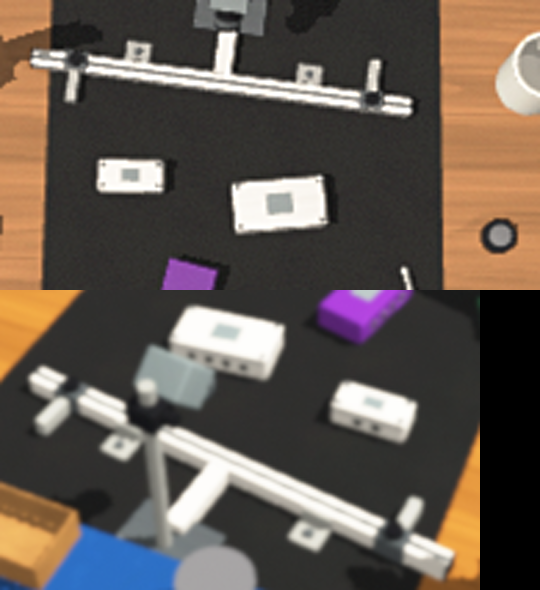

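The working stop is the left one: its arm points at the robot at crop (72,85), while the right one is folded back. Both white boxes and the key at crop (499,236) are clear. Now I'll measure.

```bash
cat > h.py <<'E'
import cv2,numpy as np
from rig import ctrl,capture,camera_params
def ray(uv,z,p=None,n="top"):
    if p is None: p=camera_params(n)
    R=cv2.Rodrigues(p['rvec'])[0];t=p['tvec']
    uv=np.asarray(uv,float).reshape(-1,2)
    d=np.c_[uv,np.ones(len(uv))]@np.linalg.inv(p['intrinsics']).T@R
    C=-R.T@t
    return C+d*((z-C[2])/d[:,2])[:,None]
def wristp(s):
    p=camera_params("wrist");T=np.eye(4);T[:3,:3]=s['tool_rot'];T[:3,3]=s['tcp_pos']
    M=np.linalg.inv(T@p['T_tool_cam'])
    return dict(intrinsics=p['intrinsics'],rvec=cv2.Rodrigues(M[:3,:3])[0],tvec=M[:3,3])
def rect(P):
    (c,(w,h),a)=cv2.minAreaRect((P[:,:2]*1000).astype(np.float32))
    b=cv2.boxPoints((c,(w,h),a)); e=max([b[1]-b[0],b[2]-b[1]],key=np.linalg.norm)
    return np.round(c,1),np.round((w,h),1),np.degrees(np.arctan2(e[1],e[0]))%180
E
python3 - <<'E'
from h import *
im=cv2.imread("pics/top0.png");hsv=cv2.cvtColor(im,cv2.COLOR_BGR2HSV)
p=camera_params("top");print("cam",-cv2.Rodrigues(p['rvec'])[0].T@p['tvec'])
m=((hsv[...,2]>150)&(hsv[...,1]<60)).astype(np.uint8)
m[:,:200]=0;m[:,410:]=0;m[:140]=0;m[235:]=0
for c in cv2.findContours(m,0,1)[0]:
    if cv2.contourArea(c)<60: continue
    x=c.reshape(-1,2);u=x.mean(0);z=.031 if 320<u[0]<370 and u[1]>185 else .027 if u[1]>180 else .02
    print(np.round(u),cv2.contourArea(c),z,*rect(ray(x,z)))
for nm,uv,z in [("key",(425,215),.022),("stoparm",(270.5,165),.02),("armfar",(271,152),.03),("mugs",(440,155),.05),("fl",(258,150),.02),("fr",(394,168),.02)]: print(nm,ray(uv,z).round(4))
g=cv2.cvtColor(im,cv2.COLOR_BGR2GRAY)
k=((hsv[205:226,415:437,1]<60)&(g[205:226,415:437]>90)).nonzero();print("keypix",k[1].mean()+415,k[0].mean()+205,len(k[0]),ray((k[1].mean()+415,k[0].mean()+205),.022))
# fence front edge subpixel: per column falling gradient
pts=[]
for x in list(range(284,320))+list(range(334,372)):
    y0=152+(x-258)*16/136
    col=g[int(y0-4):int(y0+14),x].astype(float);d=np.diff(col);i=d.argmin()
    if 0<i<len(d)-1: pts.append((x,int(y0-4)+i+.5+.5*(d[i-1]-d[i+1])/(d[i-1]-2*d[i]+d[i+1])))
pts=np.array(pts)
P=ray(pts,.02); 
for _ in range(3):
    f=np.polyfit(P[:,1],P[:,0],1);r=P[:,0]-np.polyval(f,P[:,1]);P=P[abs(r)<.002]
print("front: x=%.4f*y+%.4f"%tuple(f),len(P),r.std())
E
```

```text
cam [0.28557801 0.05486043 1.58534614]
[230. 214.] 167.0 0.027 [493.8 344.7] [30.9 65.3] 90.91511
[345. 204.] 540.0 0.031 [536.7 -45.5] [ 62.4 113.1] 95.076515
[292. 193.] 243.0 0.027 [569.7 139.3] [38.3 79. ] 90.93812
[228. 160.] 406.0 0.02 [690.4 369.9] [99.2 90.2] 21.47422
[326. 157.] 683.5 0.02 [721.7  22.1] [344.8  78.5] 83.234886
key [[ 0.5033 -0.3185  0.022 ]]
stoparm [[0.6703 0.215  0.02  ]]
armfar [[0.7142 0.2137 0.03  ]]
mugs [[ 0.7079 -0.3678  0.05  ]]
fl [[0.7233 0.2603 0.02  ]]
fr [[ 0.6668 -0.2145  0.02  ]]
keypix 425.38461538461536 214.75 52 [[ 0.50415064 -0.31982395  0.022     ]]Traceback (most recent call last):
  File "<stdin>", line 22, in <module>
    raise TypeError("expected non-empty vector for x")
TypeError: expected non-empty vector for x
```

```bash
python3 - <<'E'
from h import *
im=cv2.imread("pics/top0.png");g=cv2.GaussianBlur(cv2.cvtColor(im,cv2.COLOR_BGR2GRAY),(3,3),0).astype(float)
F=[];B=[]
for x in list(range(284,318))+list(range(336,370)):
    y0=152+(x-258)*16/136; ys=np.arange(int(y0-10),int(y0+12)); v=g[ys,x]>120
    i=np.where(v)[0]
    if len(i)==0: continue
    def cr(a,b): return a+(120-g[a,x])/(g[b,x]-g[a,x])*(b-a)
    F.append((x,cr(ys[i[-1]],ys[i[-1]]+1)))
    B.append((x,cr(ys[i[0]],ys[i[0]]-1)))
for n,Q in(("front",F),("back",B)):
    P=ray(Q,.02); a=cv2.fitLine((P[:,:2]*1000).astype(np.float32),cv2.DIST_HUBER,0,.5,.01,.01).ravel()
    s=a[0]/a[1]; r=P[:,0]*1000-(a[2]+s*(P[:,1]*1000-a[3]))
    print(n,"slope",s,"deg",np.degrees(np.arctan(s)),"x at y=0",a[2]-s*a[3],"med resid",np.median(abs(r)),len(P))
print(np.round(g[160:172,262:280]).astype(int))
E
```

```text
front slope 0.12002288 deg 6.844065 x at y=0 677.96576 med resid 0.10998643328792923 68
back slope 0.12129897 deg 6.9161305 x at y=0 704.37006 med resid 0.9074427392946518 68
[[110  69  50  47  46  46  78 146 199 204 162  93  41  31  41  47  47  47]
 [102  64  48  47  45  47  86 158 206 199 146  78  36  31  42  48  48  47]
 [ 98  60  46  46  44  50  96 171 213 198 135  65  31  31  42  48  48  47]
 [ 99  59  46  46  44  55 107 181 218 199 129  58  29  31  42  48  49  48]
 [100  59  46  46  45  59 114 184 218 198 126  54  28  32  42  48  50  49]
 [102  60  46  45  45  62 114 173 199 178 112  49  29  35  44  48  49  49]
 [105  61  46  45  46  58  94 131 146 132  87  45  35  41  47  48  48  48]
 [105  62  47  47  47  50  64  78  85  83  65  47  44  47  48  47  46  47]
 [101  60  47  47  48  47  48  50  53  55  51  48  49  50  48  47  46  47]
 [ 97  56  45  46  47  46  46  47  47  47  47  47  48  49  48  47  47  48]
 [ 96  55  44  45  46  47  48  48  48  48  47  47  47  47  47  47  48  48]
 [ 94  55  45  46  47  47  47  48  49  48  47  47  47  47  47  47  48  48]]
```

```bash
python3 - <<'E'
from h import *
def Pm(n):
    p=camera_params(n);return p['intrinsics']@np.c_[cv2.Rodrigues(p['rvec'])[0],p['tvec']]
a=np.array([[340.7,142.6],[315.4,140],[328,128]]).T;b=np.array([[252.5,213],[279.6,226.7],[262,227]]).T
X=cv2.triangulatePoints(Pm("top"),Pm("scene"),a,b);print((X[:3]/X[3]).T.round(3))
E
```

```text
[[ 0.713 -0.024  0.166]
 [ 0.723  0.052  0.163]
 [ 0.755  0.02   0.18 ]]
```

Emit:
{"fn": "apply_moves", "kwargs": {"increments": [[0.55,-1,0,0,0,1,130],[0.55,-1,0,0,0,1,130],[0.55,-1,0,0,0,0.06,130],[0.55,-1,0,0,0,0,130],[0.55,-1,0,0,0,0,130]], "newtons": 20}}

```text
time_s: 0.72
tcp_pos: [0.2728, 0.324, 0.2273]
tool_rot: [[-0.993, 0.12, -0.0], [0.12, 0.993, -0.0], [0.0, -0.0, -1.0]]
wrist_force: [1.3, 0.5, 0.3]
width: 0.0478
grasp_force: 0.0
```

Emit:
{"fn": "apply_moves", "kwargs": {"increments": [[0.55,-1,0,0,0,0,130],[0.55,-1,0,0,0,0,130],[0.55,-1,0,0,0,0,130],[0.55,-1,-0.2,0,0,0,130],[0.55,-1,-0.5,0,0,0,130]]}}

```text
time_s: 1.35
tcp_pos: [0.3832, 0.1241, 0.1996]
tool_rot: [[-0.993, 0.12, 0.002], [0.12, 0.993, 0.0], [-0.002, 0.001, -1.0]]
wrist_force: [0.3, 0.8, -0.4]
width: 0.0463
grasp_force: 0.0
```

```bash
python3 -c "
from h import *
print(camera_params('wrist')['T_tool_cam'].round(3))"
```

```text
[[ 0.    -0.971 -0.237  0.069]
 [ 1.    -0.     0.001  0.   ]
 [-0.001 -0.237  0.971 -0.156]
 [ 0.     0.     0.     1.   ]]
```

Emit:
{"fn": "apply_moves", "kwargs": {"increments": [[0.57,-1,-0.3,0,0,0,130],[0.57,-1,-0.4,0,0,0,130],[0.57,-1,-0.4,0,0,0,130],[0.57,-1,-0.4,0,0,0,130],[0,-0.05,0,0,0,0,130]]}}

```text
time_s: 1.98
tcp_pos: [0.4737, -0.0384, 0.138]
tool_rot: [[-0.992, 0.123, -0.003], [0.123, 0.992, 0.0], [0.003, -0.0, -1.0]]
wrist_force: [0.2, 1.0, 0.4]
width: 0.0462
grasp_force: 0.0
```

Emit:
{"fn": "apply_moves", "kwargs": {"increments": [[0,0,-0.9,0,0,0,130],[0,0,-0.9,0,0,0,130],[0,0,-0.6,0,0,0,130],[0,0,-0.2,0,0,0,130],[0,0,0,0,0,0,130]]}}

```text
time_s: 2.6
tcp_pos: [0.4736, -0.0361, 0.0358]
tool_rot: [[-0.993, 0.119, -0.0], [0.119, 0.993, 0.0], [0.0, 0.0, -1.0]]
wrist_force: [-0.2, -0.2, 0.9]
width: 0.0461
grasp_force: 0.0
```

Emit:
{"fn": "apply_moves", "kwargs": {"increments": [[0.15,-0.02,0,0,0,0,130],[0.2,-0.024,0,0,0,0,130],[0.2,-0.024,0,0,0,0,130],[0.2,-0.024,0,0,0,0,130],[0.2,-0.024,0,0,0,0,130]]}}

```text
time_s: 3.22
tcp_pos: [0.5121, -0.0412, 0.0354]
tool_rot: [[-0.993, 0.12, -0.0], [0.12, 0.993, 0.0], [0.0, 0.0, -1.0]]
wrist_force: [-1.6, 1.2, 2.0]
width: 0.0462
grasp_force: 1.1
```

Emit:
{"fn": "apply_moves", "kwargs": {"increments": [[0.2,-0.024,0,0,0,0,130],[0.2,-0.024,0,0,0,0,130],[0.2,-0.024,0,0,0,0,130],[0.2,-0.024,0,0,0,0,130],[0.2,-0.024,0,0,0,0,130]]}}

```text
time_s: 3.85
tcp_pos: [0.5522, -0.0461, 0.0354]
tool_rot: [[-0.993, 0.12, 0.0], [0.12, 0.993, -0.0], [-0.0, -0.0, -1.0]]
wrist_force: [-2.4, -0.6, 0.7]
width: 0.0461
grasp_force: 1.2
```

Emit:
{"fn": "apply_moves", "kwargs": {"increments": [[0.2,-0.024,0,0,0,0,130],[0.2,-0.024,0,0,0,0,130],[0.2,-0.024,0,0,0,0,130],[0.2,-0.024,0,0,0,0,130],[0.1,-0.012,0,0,0,0,130]]}}

```text
time_s: 4.47
tcp_pos: [0.588, -0.0504, 0.0355]
tool_rot: [[-0.993, 0.12, -0.0], [0.12, 0.993, -0.0], [0.0, -0.0, -1.0]]
wrist_force: [-4.0, 0.6, 3.8]
width: 0.046
grasp_force: 1.8
```

```bash
python3 - <<'E'
from h import *
a=capture("top")[:,:,::-1];cv2.imwrite("pics/t1.png",a)
s=ctrl.read_state();w=capture("wrist")[:,:,::-1];cv2.imwrite("pics/w1.png",w)
a=cv2.resize(a[120:240,240:440],(640,384),interpolation=cv2.INTER_CUBIC);w=cv2.resize(w,(320,200))
c=np.zeros((584,640,3),np.uint8);c[:384]=a;c[384:,:320]=w;cv2.imwrite("pics/c1.png",c)
E
```

```text
(no output)
```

View pics/c1.png

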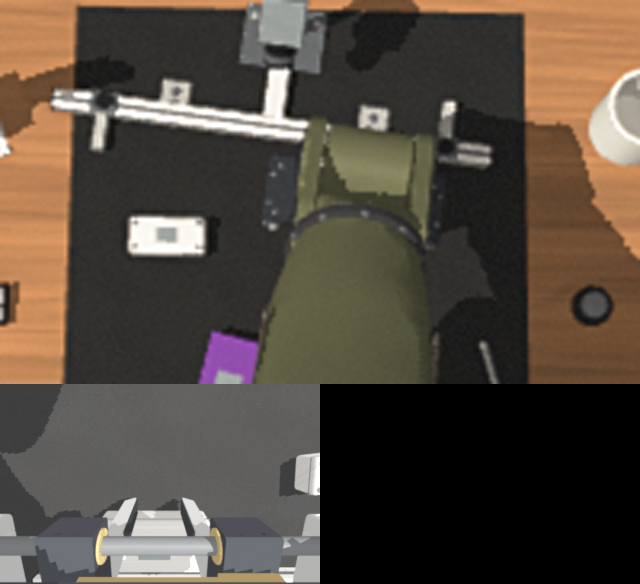

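The box is hidden by the wrist in the top view, but pushing forces look normal and the small box at (167,235) is untouched. The fence should come in about 20 mm.

Emit:
{"fn": "apply_moves", "kwargs": {"increments": [[0.15,-0.018,0,0,0,0,130],[0.1,-0.012,0,0,0,0,130],[0.1,-0.012,0,0,0,0,130],[0.05,-0.006,0,0,0,0,130],[0,0,0,0,0,0,130]]}}

```text
time_s: 5.2
tcp_pos: [0.6039, -0.0522, 0.0355]
tool_rot: [[-0.993, 0.12, 0.001], [0.12, 0.993, -0.0], [-0.001, -0.0, -1.0]]
wrist_force: [0.3, -0.7, -0.5]
width: 0.0463
grasp_force: 0.0
```

Emit:
{"fn": "apply_moves", "kwargs": {"increments": [[0.04,-0.005,0,0,0,0,130],[0.04,-0.005,0,0,0,0,130],[0,0,0,0,0,0,130]]}}

```text
time_s: 5.58
tcp_pos: [0.6057, -0.0525, 0.0355]
tool_rot: [[-0.993, 0.12, -0.003], [0.12, 0.993, 0.0], [0.003, -0.0, -1.0]]
wrist_force: [-11.9, 0.7, 9.5]
width: 0.0463
grasp_force: 6.4
```

Emit:
{"fn": "apply_moves", "kwargs": {"increments": [[0.04,-0.005,0,0,0,0,130],[0,0,0,0,0,0,130]]}}

```text
time_s: 5.82
tcp_pos: [0.6058, -0.0525, 0.0355]
tool_rot: [[-0.993, 0.12, -0.007], [0.12, 0.993, 0.001], [0.008, -0.0, -1.0]]
wrist_force: [-25.8, 2.3, 18.8]
width: 0.046
grasp_force: 13.1
```

Emit:
{"fn": "apply_moves", "kwargs": {"increments": [[-0.2,0.024,0,0,0,0,130],[-0.6,0.07,0,0,0,0,130],[0,0,0.9,0,0,0,255],[0,-0.6,0.9,0,0,0,255],[0,-1,0.2,0,0,0,255]]}}

```text
time_s: 6.45
tcp_pos: [0.5776, -0.1133, 0.1182]
tool_rot: [[-0.993, 0.118, 0.005], [0.118, 0.993, -0.001], [-0.005, -0.001, -1.0]]
wrist_force: [1.1, 0.1, -0.3]
width: 0.0192
grasp_force: 0.0
```

Emit:
{"fn": "apply_moves", "kwargs": {"increments": [[0,-1,0,0,0,0,255],[0,-1,0,0,0,0,255],[0,0,0,0,0,0,255]]}}

```text
time_s: 6.82
tcp_pos: [0.5762, -0.1954, 0.1154]
tool_rot: [[-0.992, 0.123, 0.001], [0.123, 0.992, -0.001], [-0.001, -0.0, -1.0]]
wrist_force: [0.2, 0.8, -0.7]
width: 0.0004
grasp_force: 0.0
```

```bash
cat >> h.py <<'E'
def boxlook(name):
    im=capture("top")[:,:,::-1].copy();cv2.imwrite(f"pics/{name}.png",im)
    hsv=cv2.cvtColor(im,cv2.COLOR_BGR2HSV)
    m=((hsv[...,2]>150)&(hsv[...,1]<60)).astype(np.uint8);m[:,:200]=0;m[:,410:]=0;m[:140]=0;m[235:]=0
    for c in cv2.findContours(m,0,1)[0]:
        if cv2.contourArea(c)>150:
            x=c.reshape(-1,2);u=x.mean(0);print(u.round(),cv2.contourArea(c),*rect(ray(x,.031)))
    cv2.imwrite(f"pics/{name}c.png",cv2.resize(im[120:240,240:440],(800,480),interpolation=cv2.INTER_CUBIC))
E
python3 -c "
from h import *
boxlook('t2')"
```

```text
[230. 214.] 166.0 [493.3 344. ] [30.8 65.2] 90.91511
[292. 193.] 238.5 [568.9 139.1] [38.2 78.7] 90.93816
[228. 161.] 276.5 [687.5 367.7] [98.5 89.6] 21.474186
[328. 160.] 1214.0 [696.3  25.3] [329.1 121.1] 67.474304
```

View pics/t2c.png

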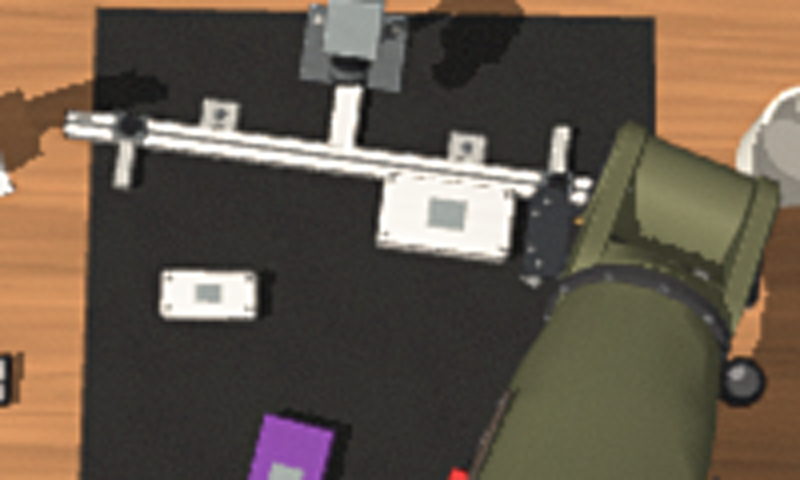

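The large box at crop (447,215) lies flush along the fence. Next I'll go to its right end with closed fingers and push left.

Emit:
{"fn": "apply_moves", "kwargs": {"increments": [[0.65,0.4,0,0,0,0,255],[0.65,0.4,0,0,0,0,255],[0,0,-0.8,0,0,0,255],[0,0,-0.8,0,0,0,255],[0,0,-0.5,0,0,0,255]]}}

```text
time_s: 7.5
tcp_pos: [0.6281, -0.1598, 0.0299]
tool_rot: [[-0.993, 0.119, -0.001], [0.119, 0.993, 0.001], [0.001, 0.0, -1.0]]
wrist_force: [0.6, -0.1, -0.7]
width: 0.0007
grasp_force: 0.0
```

Emit:
{"fn": "apply_moves", "kwargs": {"increments": [[0,0,0,0,0,0,255],[0.024,0.2,0,0,0,0,255],[0.024,0.2,0,0,0,0,255],[0.02,0.15,0,0,0,0,255],[0.02,0.15,0,0,0,0,255]]}}

```text
time_s: 8.12
tcp_pos: [0.6321, -0.1326, 0.0318]
tool_rot: [[-0.993, 0.12, 0.0], [0.12, 0.993, -0.0], [-0.0, -0.0, -1.0]]
wrist_force: [-1.3, -0.7, 0.2]
width: 0.0006
grasp_force: 0.0
```

Emit:
{"fn": "apply_moves", "kwargs": {"increments": [[0.026,0.2,0,0,0,0,255],[0.026,0.2,0,0,0,0,255],[0.026,0.2,0,0,0,0,255],[0.026,0.2,0,0,0,0,255],[0.026,0.2,0,0,0,0,255]]}}

```text
time_s: 8.75
tcp_pos: [0.6369, -0.0932, 0.0317]
tool_rot: [[-0.993, 0.12, -0.001], [0.12, 0.993, -0.001], [0.001, -0.001, -1.0]]
wrist_force: [-4.4, -5.6, 4.7]
width: 0.0006
grasp_force: 3.6
```

Emit:
{"fn": "apply_moves", "kwargs": {"increments": [[0.026,0.2,0,0,0,0,255],[0.026,0.2,0,0,0,0,255],[0.026,0.2,0,0,0,0,255],[0.026,0.2,0,0,0,0,255],[0.026,0.2,0,0,0,0,255]]}}

```text
time_s: 9.38
tcp_pos: [0.6418, -0.0536, 0.0316]
tool_rot: [[-0.993, 0.12, -0.002], [0.12, 0.993, -0.001], [0.001, -0.002, -1.0]]
wrist_force: [-8.0, -9.0, 6.2]
width: 0.0002
grasp_force: 5.1
```

```bash
python3 -c "
from h import *
boxlook('t3')"
```

```text
[230. 214.] 166.0 [493.3 344. ] [30.8 65.2] 90.91511
[292. 193.] 239.5 [568.9 139.1] [38.2 78.7] 90.93816
[226. 165.] 187.0 [674.2 361.9] [67.6 90.2] 110.000885
[309. 158.] 560.0 [683.8 100.9] [138.6 188.4] 92.35601
```

View pics/t3c.png

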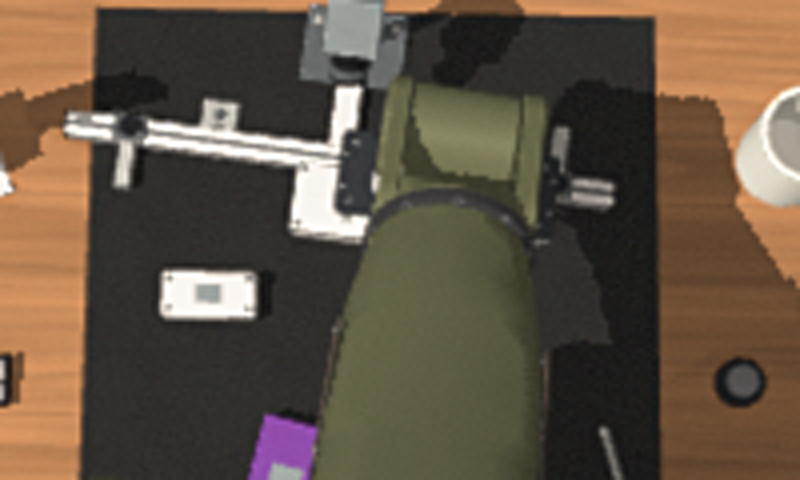

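The box slides along the fence, its left end at crop (290,205), and the gripper body clears the camera panel. Continuing with no bias.

Emit:
{"fn": "apply_moves", "kwargs": {"increments": [[0.023,0.2,0,0,0,0,255],[0.024,0.2,0,0,0,0,255],[0.024,0.2,0,0,0,0,255],[0.024,0.2,0,0,0,0,255],[0.024,0.2,0,0,0,0,255]]}}

```text
time_s: 10.05
tcp_pos: [0.6467, -0.0133, 0.0316]
tool_rot: [[-0.993, 0.12, -0.001], [0.12, 0.993, -0.001], [0.001, -0.001, -1.0]]
wrist_force: [-4.5, -7.5, 4.9]
width: 0.0006
grasp_force: 3.7
```

Emit:
{"fn": "apply_moves", "kwargs": {"increments": [[0.024,0.2,0,0,0,0,255],[0.024,0.2,0,0,0,0,255],[0.024,0.2,0,0,0,0,255],[0.024,0.2,0,0,0,0,255],[0.024,0.2,0,0,0,0,255]]}}

```text
time_s: 10.68
tcp_pos: [0.6515, 0.0267, 0.0316]
tool_rot: [[-0.993, 0.12, -0.001], [0.12, 0.993, -0.001], [0.001, -0.001, -1.0]]
wrist_force: [-4.6, -6.7, 5.2]
width: 0.0006
grasp_force: 3.8
```

Emit:
{"fn": "apply_moves", "kwargs": {"increments": [[0.024,0.2,0,0,0,0,255],[0.024,0.2,0,0,0,0,255],[0.024,0.2,0,0,0,0,255],[0.024,0.2,0,0,0,0,255],[0.012,0.1,0,0,0,0,255]]}}

```text
time_s: 11.3
tcp_pos: [0.6559, 0.0629, 0.0316]
tool_rot: [[-0.993, 0.12, -0.001], [0.12, 0.993, -0.001], [0.001, -0.001, -1.0]]
wrist_force: [-5.0, -6.4, 5.2]
width: 0.0005
grasp_force: 3.9
```

Emit:
{"fn": "apply_moves", "kwargs": {"increments": [[0.012,0.1,0,0,0,0,255],[0.012,0.1,0,0,0,0,255],[0.012,0.1,0,0,0,0,255],[0.012,0.1,0,0,0,0,255],[0.006,0.05,0,0,0,0,255]]}}

```text
time_s: 11.92
tcp_pos: [0.658, 0.0806, 0.0316]
tool_rot: [[-0.993, 0.12, -0.001], [0.12, 0.993, -0.001], [0.001, -0.001, -1.0]]
wrist_force: [-5.3, -6.7, 4.9]
width: 0.0005
grasp_force: 4.0
```

Emit:
{"fn": "apply_moves", "kwargs": {"increments": [[0.006,0.05,0,0,0,0,255],[0.006,0.05,0,0,0,0,255]]}}

```text
time_s: 12.18
tcp_pos: [0.6584, 0.0845, 0.0316]
tool_rot: [[-0.993, 0.12, -0.001], [0.12, 0.993, -0.001], [0.001, -0.001, -1.0]]
wrist_force: [-5.7, -8.0, 5.4]
width: 0.001
grasp_force: 4.0
```

Emit:
{"fn": "apply_moves", "kwargs": {"increments": [[0.005,0.04,0,0,0,0,255],[0.005,0.04,0,0,0,0,255],[0,0,0,0,0,0,255]]}}

```text
time_s: 12.55
tcp_pos: [0.6589, 0.0879, 0.0316]
tool_rot: [[-0.993, 0.12, -0.001], [0.12, 0.993, -0.001], [0.001, -0.001, -1.0]]
wrist_force: [-3.5, -6.3, 3.8]
width: 0.0005
grasp_force: 3.2
```

Emit:
{"fn": "apply_moves", "kwargs": {"increments": [[0.005,0.04,0,0,0,0,255],[0,0,0,0,0,0,255]]}}

```text
time_s: 12.8
tcp_pos: [0.6591, 0.0895, 0.0315]
tool_rot: [[-0.993, 0.12, -0.001], [0.12, 0.993, -0.001], [0.001, -0.001, -1.0]]
wrist_force: [-3.9, -5.2, 4.6]
width: 0.0
grasp_force: 3.0
```

Emit:
{"fn": "apply_moves", "kwargs": {"increments": [[0.005,0.04,0,0,0,0,255],[0.005,0.04,0,0,0,0,255],[0,0,0,0,0,0,255]]}}

```text
time_s: 13.18
tcp_pos: [0.6592, 0.0903, 0.0316]
tool_rot: [[-0.993, 0.121, -0.002], [0.121, 0.993, -0.004], [0.002, -0.004, -1.0]]
wrist_force: [-8.5, -21.3, 7.3]
width: 0.0008
grasp_force: 10.7
```

Emit:
{"fn": "apply_moves", "kwargs": {"increments": [[0.005,0.04,0,0,0,0,255],[0,0,0,0,0,0,255]]}}

```text
time_s: 13.42
tcp_pos: [0.6593, 0.0904, 0.0316]
tool_rot: [[-0.993, 0.121, -0.003], [0.121, 0.993, -0.006], [0.003, -0.006, -1.0]]
wrist_force: [-10.7, -30.0, 10.6]
width: 0.0005
grasp_force: 15.6
```

Hard stop at y≈0.090. I'll back off, lift clear and check.

Emit:
{"fn": "apply_moves", "kwargs": {"increments": [[-0.015,-0.12,0,0,0,0,255],[-0.06,-0.5,0,0,0,0,255],[0,-0.2,0.9,0,0,0,255],[-0.3,-0.8,0.9,0,0,0,255],[-0.6,-1,0.5,0,0,0,255]]}}

```text
time_s: 14.05
tcp_pos: [0.6211, -0.0113, 0.1251]
tool_rot: [[-0.993, 0.119, 0.002], [0.119, 0.993, 0.0], [-0.002, 0.0, -1.0]]
wrist_force: [0.3, -0.3, 0.4]
width: 0.0004
grasp_force: 0.0
```

Emit:
{"fn": "apply_moves", "kwargs": {"increments": [[-0.5,-1,0,0,0,0,255],[-0.5,-1,0,0,0,0,255],[-0.5,-1,0,0,0,0,255],[-0.5,-1,0,0,0,0,255],[0,0,0,0,0,0,255]]}}

```text
time_s: 14.68
tcp_pos: [0.5398, -0.1728, 0.1235]
tool_rot: [[-0.992, 0.123, 0.0], [0.123, 0.992, 0.0], [-0.0, 0.0, -1.0]]
wrist_force: [0.7, 0.9, -0.7]
width: 0.0001
grasp_force: 0.0
```

```bash
python3 -c "
from h import *
boxlook('t4')
s=capture('scene')[:,:,::-1];cv2.imwrite('pics/s4.png',s)
t=cv2.imread('pics/t4.png')
c=np.zeros((600,640,3),np.uint8);c[:300]=cv2.resize(t[135:210,240:400],(640,300),interpolation=2);c[300:]=cv2.resize(s[215:315,250:463],(640,300),interpolation=2)
cv2.imwrite('pics/c4.png',c)"
```

```text
[230. 214.] 167.0 [493.3 344. ] [30.8 65.2] 90.91511
[292. 193.] 239.5 [568.9 139.1] [38.2 78.7] 90.93816
[228. 160.] 401.0 [687.5 367.7] [98.5 89.6] 21.474186
[320. 159.] 1248.0 [696.2  40.6] [113.3 361.4] 97.20139
```

View pics/c4.png

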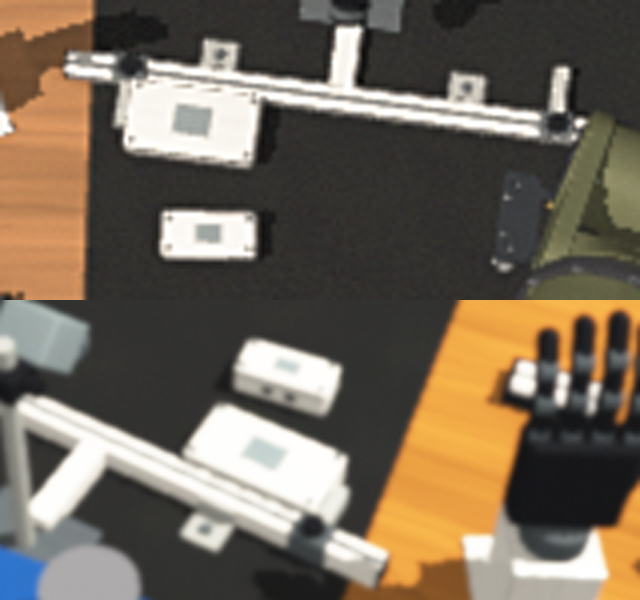

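The box sits in the corner of fence and stop at crop (192,120), and the small box at (208,233) hasn't moved. I'll check how parallel and flush it is.

```bash
python3 - <<'E'
from h import *
g=cv2.cvtColor(cv2.imread("pics/t4.png"),cv2.COLOR_BGR2GRAY).astype(float)
def fit(Q,z):
    P=ray(Q,z);a=cv2.fitLine((P[:,:2]*1000).astype(np.float32),cv2.DIST_HUBER,0,.5,.01,.01).ravel();return a
F=[]
for x in range(275,301):
    ys=np.arange(165,185);i=np.where(g[ys,x]>120)[0][-1];a=ys[i];F.append((x,a+(120-g[a,x])/(g[a+1,x]-g[a,x])))
a=fit(F,.0);print("box front edge (z~0) deg",np.degrees(np.arctan(a[0]/a[1])),"x at y=.15",a[2]+a[0]/a[1]*(150-a[3]))
print("expected bottom x at y=.15", 683.5+.12*150-60/.993)
Rr=[]
for y in range(163,174):
    xs=np.arange(290,312);i=np.where(g[y,xs]>120)[0][-1];b=xs[i];Rr.append((b+(120-g[y,b])/(g[y,b+1]-g[y,b]),y))
a=fit(Rr,.02);print("right end s of pt",(a[2]-683.5)*.1192+a[3]*.9929,"deg from fence x",np.degrees(np.arctan2(a[1],a[0])))
print(g[150:170:2,266:276].astype(int))
E
```

```text
box front edge (z~0) deg 6.593848 x at y=.15 640.68
expected bottom x at y=.15 641.0770392749245
right end s of pt 95.75813 deg from fence x -7.1182995
[[252 255 190 105  53  40  39  40  38  63]
 [239 185 115  79  52  38  34  34  52  63]
 [222 219 140 124 124 111 106 141 125 129]
 [ 43  48  56  88 204 214 209 245 172 201]
 [ 48  45  43  98 204 208 191 246 249 248]
 [ 46  41  58 164 208 211 231 248 248 247]
 [ 45  38  71 202 212 217 254 249 246 246]
 [ 41  42 100 206 210 196 248 249 247 247]
 [ 45  49 106 142 139 201 249 249 247 247]
 [ 47  45  41  35  72 231 250 249 249 248]]
```

The box is home: the front edge is 0.4 mm and 0.25° from nominal, and the end is within 0.4 mm. Now for the key.

Emit:
{"fn": "apply_moves", "kwargs": {"increments": [[-0.22,-0.92,0,0,0,0,255],[-0.22,-0.92,0,0,0,0,255],[-0.22,-0.92,0,0,0,0,255],[-0.22,-0.92,0,0,0,0,255],[0,0,-0.5,0,0,0,255]]}}

```text
time_s: 15.4
tcp_pos: [0.5064, -0.3191, 0.1042]
tool_rot: [[-0.993, 0.121, 0.002], [0.121, 0.993, -0.002], [-0.003, -0.001, -1.0]]
wrist_force: [0.3, 0.4, -0.4]
width: 0.0005
grasp_force: 0.0
```

Emit:
{"fn": "apply_moves", "kwargs": {"increments": [[0,0,-0.5,0,0,0,255],[0,0,-0.3,0,0,0,255],[0,0,0,0,0,0,255]]}}

```text
time_s: 15.78
tcp_pos: [0.506, -0.3167, 0.0708]
tool_rot: [[-0.993, 0.119, -0.001], [0.119, 0.993, 0.001], [0.001, 0.001, -1.0]]
wrist_force: [0.6, 0.3, 0.9]
width: 0.0005
grasp_force: 0.0
```

```bash
python3 -c "
from h import *
s=ctrl.read_state();w=capture('wrist')[:,:,::-1];cv2.imwrite('pics/w5.png',w);p=wristp(s)
R=cv2.Rodrigues(p['rvec'])[0]
print(s['tcp_pos'],cv2.projectPoints(np.array([[.504,-.320,.022],[.504,-.334,.022],[.490,-.320,.022]]),p['rvec'],p['tvec'],p['intrinsics'],None)[0].reshape(-1,2).round())"
```

```text
[ 0.50600487 -0.31674157  0.07081156] [[312. 227.]
 [289. 230.]
 [309. 205.]]
```

View pics/w5.png

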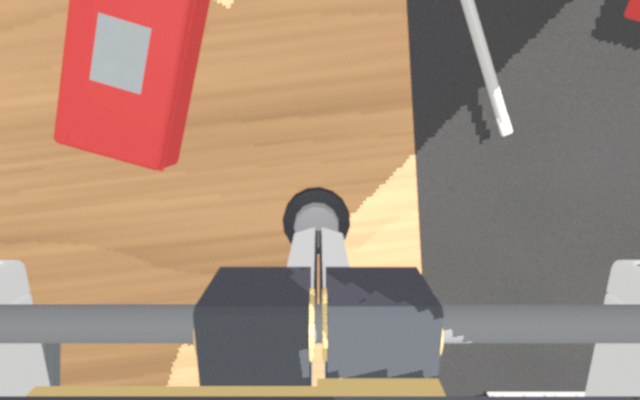

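The wrist view shows the key centred at about (316,226), directly under the fingertips. Pressing now.

Emit:
{"fn": "apply_moves", "kwargs": {"increments": [[-0.04,0,-0.4,0,0,0,255],[0,0,-0.2,0,0,0,255],[0,0,-0.1,0,0,0,255],[0,0,-0.1,0,0,0,255],[0,0,0,0,0,0,255]]}}

```text
time_s: 16.45
tcp_pos: [0.5042, -0.3174, 0.0395]
tool_rot: [[-0.993, 0.12, -0.0], [0.12, 0.993, 0.0], [0.0, 0.0, -1.0]]
wrist_force: [-3.0, 2.2, 4.0]
width: 0.0003
grasp_force: 2.0
```

Emit:
{"fn": "apply_moves", "kwargs": {"increments": [[0,0,-0.05,0,0,0,255],[0,0,-0.05,0,0,0,255],[0,0,0,0,0,0,255],[0,0,0,0,0,0,255]]}}

```text
time_s: 16.95
tcp_pos: [0.5046, -0.3176, 0.0378]
tool_rot: [[-0.993, 0.12, 0.001], [0.12, 0.993, -0.001], [-0.001, -0.001, -1.0]]
wrist_force: [-11.7, 8.2, 27.9]
width: 0.0003
grasp_force: 13.9
```

Bottomed out at 28 N. Releasing and checking.

Emit:
{"fn": "apply_moves", "kwargs": {"increments": [[0,0,0.2,0,0,0,255],[0,0,0.6,0,0,0,255],[0,0,1,0,0,0,255],[0,0,0.8,0,0,0,255],[0,0,0,0,0,0,255]]}}

```text
time_s: 17.58
tcp_pos: [0.5052, -0.3182, 0.1419]
tool_rot: [[-0.993, 0.12, 0.004], [0.12, 0.993, -0.003], [-0.004, -0.002, -1.0]]
wrist_force: [-1.0, -0.7, -0.6]
width: 0.0004
grasp_force: 0.0
```

```bash
python3 - <<'E'
from h import *
boxlook("t6")
a=cv2.imread("pics/t4.png")[140:210,255:320].astype(int);b=cv2.imread("pics/t6.png")[140:210,255:320].astype(int)
print("diff in box area",abs(a-b).max(),ctrl.read_state()['wrist_force'])
from rig import job
print(job.finish_job())
E
```

```text
[230. 214.] 167.0 [493.3 344. ] [30.8 65.2] 90.91511
[292. 193.] 245.0 [568.9 139.1] [38.2 78.8] 90.93813
[228. 160.] 409.0 [687.5 367.7] [98.5 89.6] 21.474186
[320. 159.] 1257.0 [696.2  40.6] [113.3 361.4] 97.20139
diff in box area 9 [0.12496517 0.04647737 0.00588331]
the job is handed in; nothing more can be done
None
```

The large box was pushed home against the fence and stop (within about 0.4 mm by the top camera), the release key was then pressed to its end and let up, the small box did not move, and the job is handed in at about 18 s.

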